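Lock the oilstone in its holder with the keyed levers

ROBOT

A 6-joint arm with a two-finger parallel gripper is mounted at the origin on the work surface; the furniture and walls round the work are solid. World frame = base frame: x ahead of the robot, y to its left, z up, the work surface at z = 0. Lengths are in m, angles in rad, forces in N, time in s.
With the tool pointing down it reaches from about 0.425 to 0.95 m from the base axis. Payload 3.5 kg.
Tool frame: the origin (TCP) lies midway between the tips of the shut fingers; the grasp point (between the pads) lies 19 mm behind it; z points along the fingers, y is the line along which they close (so a half turn about z gives the same grasp; the last joint's range is limited). The gripper opens to 85 mm and grips with 20 to 120 N. Pads are 22 mm wide; open, the fingers measure 114 mm over their backs; the gripper's body (76 mm by 85 mm) begins 54 mm behind the grasp point. The pads swing forward as they close: fully open they stand 13 mm farther back than shut.
Start: joints at [-1.28, 0.286, 1.577, -0, 1.279, -0.15], TCP at [0.288, -0.61, 0.231] pointing down, gripper open.
Joint ranges: [-2.77, 2.77], [-0.9, 2.22], [0.21, 2.48], [-1.53, 4.67], [0.24, 2.81], [-2.84, 2.84]. Speed limits (rad/s): [2.79, 2.79, 3.14, 3.14, 3.14, 3.14].

INTERFACE

Orientations are given as a unit quaternion [x, y, z, w].
In Python, from plant import * gives the robot as it stands.
- The arm moves only by the tool move_arm, never from a script. Its argument "moves" is a list of rows, each a list of 3 entries, a list of its own where there are three numbers: the opening, from 0 (shut) to 1 (fully open), then the shift along the tool's x, y, z in m, then the turn, a rotation vector about the tool's x, y, z in rad. A call has exactly 10 rows; each row shifts and turns the commanded pose from where the row before left it, along the tool's axes as they then stand; what a row does not reach is not made up. A row lasts 1/12 s, in which the tool goes at most 41.7 mm and 7.16 degrees, less where a joint would pass 70% of its speed; a pose out of reach is approached as far as the arm can. A call is refused whole if a number of a shift passes 0.0417 or a number of a turn 0.125, either way. A call with a gripper value outside its range is refused whole. The fingers move at their own pace and stop on an object; "grip_force" is the grip in N (left out, the last holds). Time passes only in rows, so rows that do not move let the fingers close, or fill a call up. It gives the time, the measured TCP pose, the force, the opening and the grip force at its end, in the units of the state.
- get_state(): the state, without advancing time (a new reading comes with each control period).
- read_camera(name): name is "scene" or "side" or "wrist"; returns the picture (480x640x3 uint8, red, green, blue); there is no depth.
- camera_params(name): a dict with "fx", "fy", "cx", "cy" (pixels), "rvec" (rotation vector, rad) and "tvec" (3), from world to camera coordinates, as OpenCV has them; the wrist camera has in their place "tool_from_camera" (4x4, takes a point from camera to tool coordinates, whose origin is the TCP and whose axes are the flange's). Camera axes: x right, y down, z forward; pixel columns grow to the right and rows downward; lengths in m; the calibration is good to about 2 mm. A picture is of the moment at which its call begins: read the wrist's pose just before it. camera_params takes no time and is no camera call.
- sign_off(): hands the job in; it is judged then, once.
The state is a dict: "time": time; "qpos": joint angles; "dq": joint speeds; "joint_efforts": joint torques, N m; "eef_pos": TCP position; "tcp_rot": TCP orientation; "contact_force": force on the tool from outside, world axes, zero at the start; "wrist_torque": the same for the moment, N m; "opening": opening from 0.0 (shut) to 1.0 (fully open); "finger_force": force on a finger pad.
Only numpy, scipy, OpenCV 4.12 (cv2) and the standard library are available. Lean on these libraries where they do the work, as an engineer would, in place of code of your own. Each camera call takes 0.05 s, during which the arm holds its last target. There are 200 camera calls.

TASK

Lock the sharpening stone into its holder: swing each of the two steel hold-down levers round until its key lines up with the keyway in the end block, so that the arm lies over the stone, then press the lever down fully home. The tall back board blocks the way on its side, so bring the arms round on the open side. Leave the stone lying in the holder and do not knock over or shove about the other things on the bench.

Things in the scene. Friction and masses are not known exactly. Their poses are not given: they have to be found in the camera images.
- holder: Sharpening-stone holder, fixed to the bench: base board 156x350x9 mm, longer along its y axis, with an end block at each end of the stone. Origin: on the bench top, under the middle of the stone. x axis: from the stone to the back board; y: along the stone to the left end block; z: up. The bores lie at x = 0, y = +125 mm (left) and -125 mm (right).
- back_board (a point): Middle of the top edge of the front face of the back board: an upright board 14 mm thick along the whole holder, 130 mm high above the bench, its front face 80 mm behind the line of the two bores.
- bore_left (a point): Centre of the left end block's bore (30 mm across), at the block's top face, 80 mm above the bench; block 76x76 mm. At the start the lever's shank stands 47 mm deep in the bore with its key resting on this face, so the arm's underside is 22 mm above it, and the lever turns freely.
- keyway_left (a point): Outer end of the left block's keyway at the top face: a slot 13 mm wide in the bore's side that opens towards the stone and reaches to 30 mm from the bore's axis.
- lever_left: Steel hold-down lever of the left end block, 0.45 kg (both are alike): arm, boss, round shank 29 mm across and 69 mm long, and a key (fin 10 mm wide, 22 mm high, out to 28 mm from the axis) right below the arm and pointing the same way. Origin: on the shank's axis, level with the arm's underside; x axis along arm and key, z up the axis. Fully home, the origin is level with the block's top.
- tip_left (a point): Middle of the arm's outer end, lever of the left block, 100 mm from the axis. Arm 18 mm wide, 18 mm thick, this point 9 mm above its underside. At the start it is turned off its keyway by 35 to 200 degrees, clockwise seen from above, round the open side (away from the back board). So it is turned home counter-clockwise; the other way the board stops it.
- boss_left (a point): Middle of the top of the round boss (36 mm across) on the axis of the left lever, 30 mm above the arm's underside: press here. Over the keyway (within about 3 degrees) the lever drops 8 mm by itself; the last 14 mm take a push of 5 to 10 N, and it stays where it is pushed.
- bore_right (a point): Centre of the right end block's bore (30 mm across), at the block's top face, 80 mm above the bench; block 76x76 mm. At the start the lever's shank stands 47 mm deep in the bore with its key resting on this face, so the arm's underside is 22 mm above it, and the lever turns freely.
- keyway_right (a point): Outer end of the right block's keyway at the top face: a slot 13 mm wide in the bore's side that opens towards the stone and reaches to 30 mm from the bore's axis.
- lever_right: Steel hold-down lever of the right end block, 0.45 kg (both are alike): arm, boss, round shank 29 mm across and 69 mm long, and a key (fin 10 mm wide, 22 mm high, out to 28 mm from the axis) right below the arm and pointing the same way. Origin: on the shank's axis, level with the arm's underside; x axis along arm and key, z up the axis. Fully home, the origin is level with the block's top.
- tip_right (a point): Middle of the arm's outer end, lever of the right block, 100 mm from the axis. Arm 18 mm wide, 18 mm thick, this point 9 mm above its underside. At the start it is turned off its keyway by 35 to 200 degrees, counter-clockwise seen from above, round the open side (away from the back board). So it is turned home clockwise; the other way the board stops it.
- boss_right (a point): Middle of the top of the round boss (36 mm across) on the axis of the right lever, 30 mm above the arm's underside: press here. Over the keyway (within about 3 degrees) the lever drops 8 mm by itself; the last 14 mm take a push of 5 to 10 N, and it stays where it is pushed.
- oilstone: Grey oilstone in a beech block, 62x165x34 mm, lying in the holder between the end blocks; its top is 78 mm above the bench, 2 mm below a lever that is fully home. Origin: centre of its underside.
- wood_glue: bystander: white squeeze bottle of glue, 58 mm across, 185 mm tall, standing in front of the holder. Origin: centre of its underside.
- sanding_block: bystander: cork sanding block 64x112x33 mm. Origin: centre of its underside.
- offcut_1: bystander: offcut of wood 45x90x32 mm. Origin: centre of its underside.
- slip_stone: bystander: small grey slip stone 40x100x11 mm. Origin: centre of its underside.
- wax_tin: bystander: flat round tin, 86 mm across, 29 mm high. Origin: centre of its underside.

How it is judged:
By the outcome, as a careful person would: the job done as asked, in the order asked, and still so for the second after the job is handed in, with the robot touching nothing.
It also fails if it takes over 54 s, if anything falls off the work surface, if the arm or the gripper's body presses on something with over 40 N, if the wrist force passes 120 N, or if a joint passes its speed limit or range.

## Working session

There is one attempt and no reset: what is moved stays moved. The work goes in short steps, Python scripts to look and compute and a tool call to move; the robot and the scene stay as the last step left them, time stands still between calls to the robot, and variables do not carry over. Pictures are saved under pics/ and viewed, at most 10 in all, crops included, and the job is handed in when it is done.

Besides the shell and the picture viewer there is one more tool, called after "Call:" by a JSON object that holds its "api" and its "payload". move_arm: Moves the arm, as the interface text tells. Its arguments: {"type":"object","properties":{"moves":{"type":"array"},"grip_force":{"type":"number"}},"required":["moves"]}

```bash
mkdir -p pics; ls; python3 - <<'E'
from plant import *
import cv2
for n in ("scene","side"):
    cv2.imwrite(f"pics/{n}0.png",read_camera(n)[:,:,::-1]); print(n,camera_params(n))
print(camera_params("wrist")); s=get_state(); print(s)
E
```

```text
pics
scene {'fx': 565.0420605910354, 'fy': 565.0420605910354, 'cx': 320.83694473490266, 'cy': 233.48875687114253, 'rvec': array([ 1.27647572, -1.99800952,  1.14425224]), 'tvec': array([0.21995195, 0.34622889, 1.07891208])}
side {'fx': 612.3613200275354, 'fy': 612.3613200275354, 'cx': 327.9528840307708, 'cy': 245.78779683629668, 'rvec': array([ 2.04623896, -0.05527061,  0.06025187]), 'tvec': array([-0.56077446,  0.09097777,  1.51951168])}
{'fx': 356.56761200205824, 'fy': 356.56761200205824, 'cx': 319.2806933696095, 'cy': 238.32703769344457, 'tool_from_camera': array([[ 7.54117326e-05, -9.64282479e-01, -2.64875999e-01,
         6.65354180e-02],
       [ 9.99999234e-01, -2.54459592e-04,  1.21106707e-03,
         1.07995275e-03],
       [-1.23521100e-03, -2.64875888e-01,  9.64281721e-01,
        -1.41674661e-01],
       [ 0.00000000e+00,  0.00000000e+00,  0.00000000e+00,
         1.00000000e+00]])}
{'time': 0.1, 'qpos': array([-1.28000480e+00,  2.87105586e-01,  1.57804891e+00,  4.73279174e-06,
        1.27861616e+00, -1.50014688e-01]), 'dq': array([ 0.00201101,  0.00147441, -0.00052784,  0.00224325, -0.00125007,
        0.00019204]), 'joint_efforts': array([ 2.30030906e-05, -4.07293332e+01, -2.93697381e+01, -1.84290793e-04,
        3.39119186e-03,  3.48458094e-06]), 'eef_pos': array([ 0.2878448 , -0.60988031,  0.23005659]), 'tcp_rot': array([ 9.75808971e-01,  2.18622198e-01, -7.43298706e-05, -1.08646150e-03]), 'contact_force': array([0.51376776, 0.55279137, 0.16903657]), 'wrist_torque': array([-0.00603602, -0.0441215 ,  0.07386475]), 'finger_force': 0.0, 'opening': 1.000597136449001}
```

View pics/scene0.png

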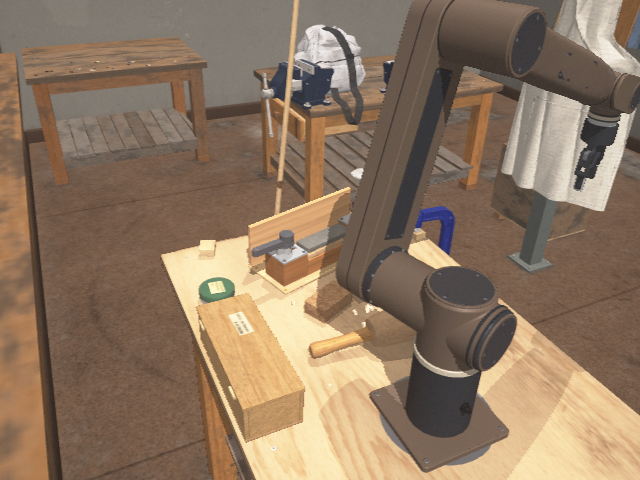

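View pics/side0.png

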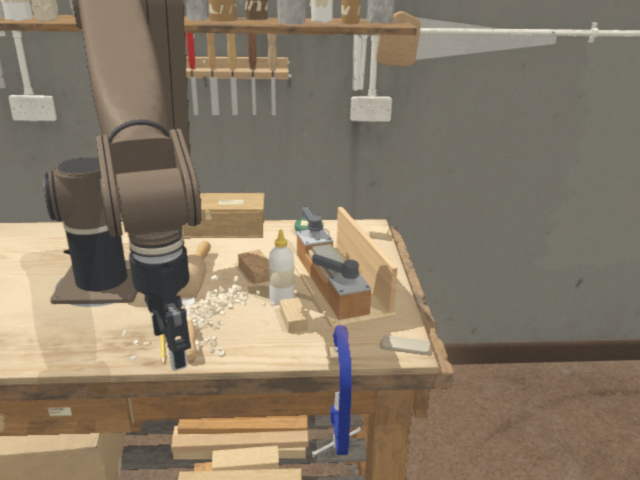

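```bash
cat > h.py <<'E'
from plant import *
import cv2, numpy as np
from scipy.spatial.transform import Rotation as R
def cam(n,state=None):
    p=camera_params(n); K=np.array([[p['fx'],0,p['cx']],[0,p['fy'],p['cy']],[0,0,1]])
    if n=='wrist':
        T=np.eye(4); T[:3,:3]=R.from_quat(state['tcp_rot']).as_matrix(); T[:3,3]=state['eef_pos']
        W=T@p['tool_from_camera']; return K,W[:3,:3],W[:3,3]
    Rc=cv2.Rodrigues(p['rvec'])[0]; return K,Rc.T,-Rc.T@p['tvec']
def ray(n,uv,z,state=None):
    K,Rw,c=cam(n,state); d=Rw@np.linalg.inv(K)@np.array([*uv,1.]); return c+d*(z-c[2])/d[2]
def proj(n,P,state=None):
    K,Rw,c=cam(n,state); q=K@(Rw.T@(np.asarray(P)-c)); return q[:2]/q[2]
E
python3 - <<'E'
from h import *
for n,uv,z in [('side',(349,263),.132),('side',(314,220),.132),('scene',(287,234),.132),('side',(320,253),.111),('side',(305,211),.111),('scene',(254,250),.111),('side',(338,211),.13),('side',(393,277),.13),('side',(282,300),0),('side',(293,325),0),('side',(405,345),0),('side',(305,225),.029),('scene',(217,285),.029)]:
    print(n,uv,ray(n,uv,z).round(3))
a=cv2.imread('pics/side0.png')[190:330,230:410]; cv2.imwrite('pics/c1.png',cv2.resize(a,None,fx=4.2,fy=4.2,interpolation=cv2.INTER_CUBIC))
E
```

```text
side (349, 263) [ 0.596 -0.158  0.132]
side (314, 220) [0.529 0.07  0.132]
scene (287, 234) [0.524 0.088 0.132]
side (320, 253) [ 0.537 -0.069  0.111]
side (305, 211) [0.509 0.174 0.111]
scene (254, 250) [0.519 0.175 0.111]
side (338, 211) [0.595 0.129 0.13 ]
side (393, 277) [ 0.685 -0.219  0.13 ]
side (282, 300) [ 0.446 -0.097  0.   ]
side (293, 325) [ 0.47  -0.202  0.   ]
side (405, 345) [ 0.709 -0.286  0.   ]
side (305, 225) [0.512 0.259 0.029]
scene (217, 285) [0.529 0.269 0.029]
```

View pics/c1.png

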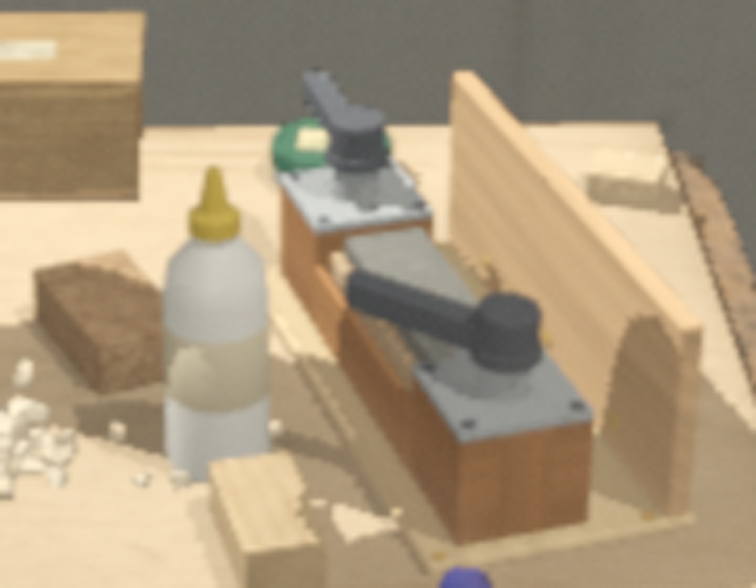

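Side view: right lever boss at about (349,263), its arm pointing front-left with the tip at (320,253). Left boss is at (314,220), its arm pointing away to (305,211), nearly opposite its keyway. The glue bottle stands at about (282,300). Next I go above for a wrist view.

Call:
{"api": "move_arm", "payload": {"moves": [[0,[0.0245,-0.02,-0.012],[0,0,0]],[0,[0.0245,-0.02,-0.012],[0,0,0]],[0,[0.0245,-0.02,-0.012],[0,0,0]],[0,[0.0245,-0.02,-0.012],[0,0,0]],[0,[0.0245,-0.02,-0.012],[0,0,0]],[0,[0.0245,-0.02,-0.012],[0,0,0]],[0,[0.0245,-0.02,-0.012],[0,0,0]],[0,[0.0245,-0.02,-0.012],[0,0,0]],[0,[0.0245,-0.02,-0.012],[0,0,0]],[0,[0.0245,-0.02,-0.012],[0,0,0]]]}}

```text
time: 0.93
eef_pos: [0.4245, -0.3233, 0.3513]
tcp_rot: [0.976, 0.219, -0.0, -0.0]
contact_force: [1.0, -0.1, 0.5]
opening: -0.003
finger_force: 0.0
```

Call:
{"api": "move_arm", "payload": {"moves": [[0,[0.0245,-0.02,0],[0,0,0]],[0,[0.0245,-0.02,0],[0,0,0]],[0,[0.0245,-0.02,0],[0,0,0]],[0,[0.0245,-0.02,0],[0,0,0]],[0,[0.0245,-0.02,0],[0,0,0]],[0,[0.0245,-0.02,0],[0,0,0]],[0,[0.0245,-0.02,0],[0,0,0]],[0,[0.0245,-0.02,0],[0,0,0]],[0,[0.0,0,0],[0,0,0]],[0,[0,0,0],[0,0,0]]]}}

```text
time: 1.77
eef_pos: [0.5334, -0.0953, 0.3507]
tcp_rot: [0.975, 0.22, -0.001, -0.0]
contact_force: [-0.5, 0.3, 0.5]
opening: 0.0
finger_force: 0.0
```

```bash
python3 - <<'E'
from h import *
import pickle
s=get_state(); im=read_camera('wrist'); cv2.imwrite('pics/w1.png',im[:,:,::-1]); pickle.dump(s,open('w1.pkl','wb'))
print(s['time'],s['eef_pos'],s['tcp_rot'],s['qpos'],s['opening'])
E
```

```text
1.7667 [ 0.53337198 -0.09532855  0.35069566] [ 9.75465492e-01  2.20151504e-01 -5.90630201e-04 -1.98231164e-04] [-3.64025761e-01 -7.75355946e-02  1.75595049e+00 -3.24791322e-04
  1.46438120e+00  7.62865605e-01] 0.00046150812061724944
```

View pics/w1.png

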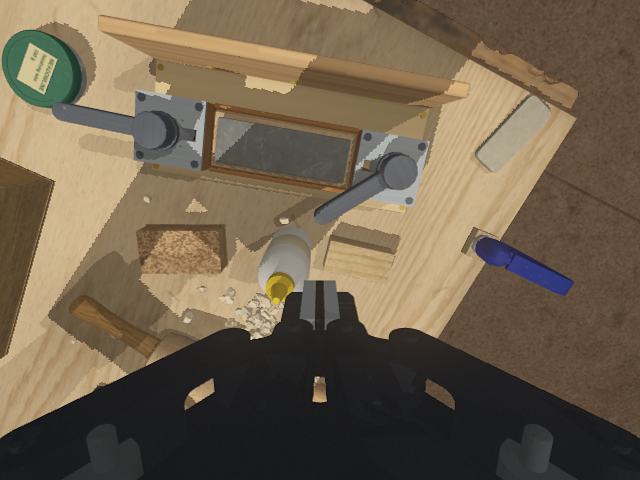

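Wrist view: left boss top at about (161,128) with tip (57,110), right boss at (404,169) with tip (321,215). The right keyway shows at about (372,168), and the glue bottle stands between the levers in front, nozzle at (280,288).

```bash
python3 - <<'E'
from h import *
import pickle
s=pickle.load(open('w1.pkl','rb'))
r=lambda uv,z:ray('wrist',uv,z,s)[:2]
bl,br=r((161,128),.132),r((404,169),.132); tl,tr=r((57,110),.111),r((321,215),.111)
print('bossL',bl,'bossR',br,np.linalg.norm(bl-br)); a=lambda v:np.degrees(np.arctan2(v[1],v[0]))
print('y dir',a(bl-br),'Langle',a(tl-bl),np.linalg.norm(tl-bl),'Rangle',a(tr-br),np.linalg.norm(tr-br))
print('glue nozzle',r((280,288),.18),'base',r((292,238),.12))
print('platesL',[r(p,.08).round(3) for p in [(136,91),(207,99),(201,168),(133,163)]])
print('board',r((100,30),.13),r((467,97),.13),a(r((100,30),.13)-r((467,97),.13)))
E
```

```text
bossL [0.53860279 0.07485842] bossR [ 0.60525561 -0.15601401] 0.24030122418858946
y dir 106.10341689612177 Langle 106.2872806452345 0.11316652509393857 Rangle 147.17569401077517 0.0968952181534305
glue nozzle [ 0.45648668 -0.09230926] base [ 0.48910281 -0.0852193 ]
platesL [array([0.555, 0.132]), array([0.581, 0.06 ]), array([0.509, 0.04 ]), array([0.481, 0.112])]
board [0.59558402 0.15307681] [ 0.69004471 -0.1777962 ] 105.93347607463383
```

Call:
{"api": "move_arm", "payload": {"moves": [[0,[-0.011,0.018,0.022],[0,0,0]],[0,[-0.011,0.018,0.022],[0,0,0]],[0,[-0.011,0.018,0.022],[0,0,0]],[0,[0,0,0.038],[0,0,0]],[0,[0,0,0.038],[0,0,0]],[0,[0,0,0.038],[0,0,0]],[0,[0,0,0.038],[0,0,0]],[0,[0,0,0.026],[0,0,0]],[0,[0,0,0.012],[0,0,0]],[0,[0,0,0],[0,0,0]]]}}

```text
time: 2.65
eef_pos: [0.5237, -0.1596, 0.0917]
tcp_rot: [0.976, 0.218, -0.003, -0.002]
contact_force: [0.2, 0.4, -0.3]
opening: 0.002
finger_force: 0.0
```

Call:
{"api": "move_arm", "payload": {"moves": [[0,[0.0094,-0.0052,-0.002],[0,0,0]],[0,[0.0094,-0.0052,0],[0,0,0]],[0,[0.0044,-0.0039,0],[0,0,0]],[0,[0.0044,-0.0039,0],[0,0,0]],[0,[0.0044,-0.0039,0],[0,0,0]],[0,[0.0044,-0.0039,0],[0,0,0]],[0,[0.0026,-0.001,0],[0,0,0]],[0,[0.0026,-0.001,0],[0,0,0]],[0,[0.0026,-0.001,0],[0,0,0]],[0,[0.0026,-0.001,0],[0,0,0]]]}}

```text
time: 3.48
eef_pos: [0.5561, -0.1124, 0.0973]
tcp_rot: [0.976, 0.219, -0.0, 0.0]
contact_force: [0.1, -1.2, 0.1]
opening: -0.0
finger_force: 0.4
```

Call:
{"api": "move_arm", "payload": {"moves": [[0,[0.0024,-0.001,0],[0,0,0]],[0,[0.0024,-0.001,0],[0,0,0]],[0,[0.0022,-0.001,0],[0,0,0]],[0,[0.0022,-0.001,0],[0,0,0]],[0,[0.002,-0.001,0],[0,0,0]],[0,[0.002,0,0],[0,0,0]],[0,[0.002,0,0],[0,0,0]],[0,[0.0,0,0],[0,0,0]],[0,[0,0,0],[0,0,0]],[0,[0,0,0],[0,0,0]]]}}

```text
time: 4.32
eef_pos: [0.5669, -0.1014, 0.097]
tcp_rot: [0.976, 0.219, -0.001, -0.0]
contact_force: [-3.2, -0.2, 1.4]
opening: -0.0
finger_force: 1.9
```

```bash
python3 - <<'E'
from h import *
import pickle
s=get_state(); w=read_camera('wrist'); a=read_camera('side')[190:330,230:410]; pickle.dump(s,open('w2.pkl','wb'))
cv2.imwrite('pics/w2.png',w[:,:,::-1]); a=cv2.resize(a,None,fx=2,fy=2,interpolation=cv2.INTER_CUBIC)
o=np.zeros((480,760,3),np.uint8); o[:,:400]=w[:,120:520]; o[:280,400:]=a
cv2.imwrite('pics/m2.png',o[:,:,::-1]); print(s['eef_pos'],s['contact_force'])
E
```

```text
[ 0.56691559 -0.10144438  0.09700004] [-3.15393749 -0.24703147  1.40069053]
```

View pics/m2.png

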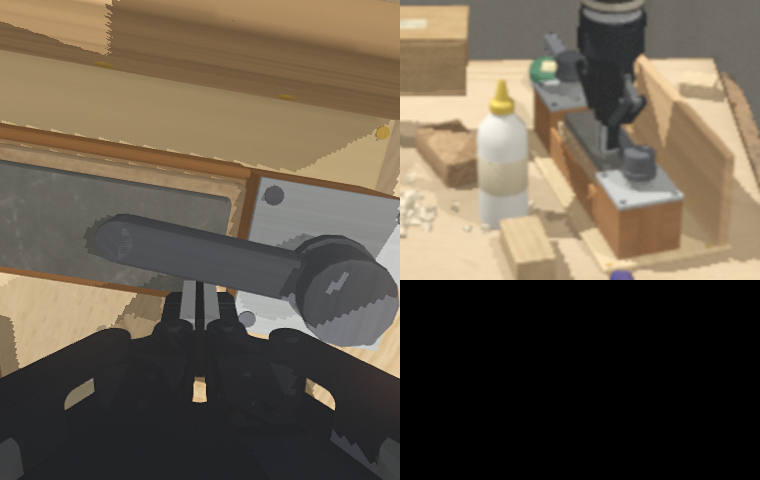

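The right arm now lies along the stone and the 3 N reaction suggests the key has caught. Next I lift and go over the right boss.

Call:
{"api": "move_arm", "payload": {"moves": [[0,[-0.006,0,0],[0,0,0]],[0,[0,0,-0.03],[0,0,0]],[0,[0,0,-0.03],[0,0,0]],[0,[0.003,0.016,0],[0,0,0]],[0,[0.003,0.016,0],[0,0,0]],[0,[0.003,0.016,0],[0,0,0]],[0,[0.0045,0.0155,0],[0,0,0]],[0,[0,0,0.005],[0,0,0]],[0,[0,0,0.005],[0,0,0]],[0,[0,0,0],[0,0,0]]]}}

```text
time: 5.25
eef_pos: [0.6003, -0.1549, 0.1454]
tcp_rot: [0.976, 0.219, -0.001, -0.001]
contact_force: [0.4, 0.8, -1.0]
opening: 0.002
finger_force: 0.0
```

Call:
{"api": "move_arm", "payload": {"moves": [[0,[0,0,0.005],[0,0,0]],[0,[0,0,0.005],[0,0,0]],[0,[0,0,0.004],[0,0,0]],[0,[0,0,0.004],[0,0,0]],[0,[0,0,0.003],[0,0,0]],[0,[0,0,0.003],[0,0,0]],[0,[0,0,0],[0,0,0]],[0,[0,0,0],[0,0,0]],[0,[0,0,0],[0,0,0]],[0,[0,0,0],[0,0,0]]]}}

```text
time: 6.08
eef_pos: [0.6016, -0.1558, 0.1235]
tcp_rot: [0.976, 0.219, 0.0, 0.0]
contact_force: [-0.6, -0.4, 0.4]
opening: -0.004
finger_force: 0.0
```

No contact down to z = 0.1235, so the lever has dropped into the keyway. Pressing now.

Call:
{"api": "move_arm", "payload": {"moves": [[0,[0,0,0.002],[0,0,0]],[0,[0,0,0.002],[0,0,0]],[0,[0,0,0.002],[0,0,0]],[0,[0,0,0.002],[0,0,0]],[0,[0,0,0.002],[0,0,0]],[0,[0,0,0.002],[0,0,0]],[0,[0,0,0.001],[0,0,0]],[0,[0,0,0.001],[0,0,0]],[0,[0,0,0],[0,0,0]],[0,[0,0,0],[0,0,0]]]}}

```text
time: 6.92
eef_pos: [0.6028, -0.157, 0.1118]
tcp_rot: [0.976, 0.219, 0.001, 0.002]
contact_force: [-1.3, -2.2, 7.3]
opening: 0.001
finger_force: 3.4
```

Call:
{"api": "move_arm", "payload": {"moves": [[0,[0,0,0.001],[0,0,0]],[0,[0,0,0.001],[0,0,0]],[0,[0,0,0.001],[0,0,0]],[0,[0,0,0.001],[0,0,0]],[0,[0,0,0],[0,0,0]],[0,[0,0,0],[0,0,0]],[0,[0,0,0],[0,0,0]],[0,[0,0,0],[0,0,0]],[0,[0,0,0],[0,0,0]],[0,[0,0,0],[0,0,0]]]}}

```text
time: 7.75
eef_pos: [0.6032, -0.1581, 0.1103]
tcp_rot: [0.976, 0.219, 0.001, 0.003]
contact_force: [-5.0, -2.9, 15.2]
opening: 0.003
finger_force: 7.5
```

Call:
{"api": "move_arm", "payload": {"moves": [[0,[0,0,0.001],[0,0,0]],[0,[0,0,0.001],[0,0,0]],[0,[0,0,0],[0,0,0]],[0,[0,0,0],[0,0,0]],[0,[0,0,0],[0,0,0]],[0,[0,0,0],[0,0,0]],[0,[0,0,0],[0,0,0]],[0,[0,0,0],[0,0,0]],[0,[0,0,0],[0,0,0]],[0,[0,0,0],[0,0,0]]]}}

```text
time: 8.58
eef_pos: [0.6036, -0.1584, 0.1102]
tcp_rot: [0.976, 0.219, 0.001, 0.003]
contact_force: [-8.4, -1.7, 20.7]
opening: -0.001
finger_force: 10.5
```

Fully home: it reads stiff at 20 N with z = 0.110. Now to the left lever.

Call:
{"api": "move_arm", "payload": {"moves": [[0,[0,0,-0.02],[0,0,0]],[0,[0,0,-0.03],[0,0,0]],[0,[0,0,-0.03],[0,0,0]],[0,[0.0,0,-0.03],[0,0,0]],[0,[0.0091,-0.0302,0],[0,0,0]],[0,[0.0091,-0.0302,0],[0,0,0]],[0,[0.0091,-0.0302,0],[0,0,0]],[0,[0.0091,-0.0302,0],[0,0,0]],[0,[0.0091,-0.0302,0],[0,0,0]],[0,[0.0091,-0.0302,0],[0,0,0]]]}}

```text
time: 9.42
eef_pos: [0.5729, 0.0329, 0.213]
tcp_rot: [0.976, 0.218, -0.0, -0.0]
contact_force: [0.4, -0.1, -0.1]
opening: 0.002
finger_force: 0.0
```

Call:
{"api": "move_arm", "payload": {"moves": [[0,[0.0091,-0.0302,0],[0,0,0]],[0,[0.0091,-0.0302,0],[0,0,0]],[0,[0.0091,-0.0302,0],[0,0,0]],[0,[0.0091,-0.0302,0],[0,0,0]],[0,[0,0,0.02],[0,0,0]],[0,[0,0,0.02],[0,0,0]],[0,[0,0,0.02],[0,0,0]],[0,[0,0,0],[0,0,0]],[0,[0,0,0],[0,0,0]],[0,[0,0,0],[0,0,0]]]}}

```text
time: 10.25
eef_pos: [0.5555, 0.1562, 0.1543]
tcp_rot: [0.976, 0.218, 0.001, 0.0]
contact_force: [0.2, -0.1, -0.2]
opening: -0.001
finger_force: 0.0
```

```bash
python3 - <<'E'
from h import *
s=get_state(); p=s['eef_pos']; Rm=R.from_quat(s['tcp_rot']).as_matrix(); print(p,s['time'])
w=read_camera('wrist'); cv2.imwrite('pics/w3.png',w[:,:,::-1])
L=np.array([.531,.086]); u=lambda a:np.array([np.cos(np.radians(a)),np.sin(np.radians(a))])
yaw=25.4; ax,ay=u(yaw),u(yaw-90)
def P(t,extra=0):
    n=u(t-90); return L+.06*u(t)+n*(.009+extra+.011*abs(ax@n)+.0145*abs(ay@n))
q=p[:2]
for t,e in [(104,.017),(104,.002)]+[(x,0) for x in range(114,287,9)]+[(290,0),(294,0)]:
    w=P(t,e); d=w-q; q=w; print(t,w.round(3),'tool d',(ax@d).round(4),(ay@d).round(4))
E
```

```text
[0.55551891 0.15615345 0.15429372] 10.25
104 [0.555 0.154] tool d -0.0015 0.0019
104 [0.54 0.15] tool d -0.0147 -0.003
114 [0.525 0.149] tool d -0.0142 -0.0055
123 [0.517 0.148] tool d -0.0081 -0.0029
132 [0.508 0.146] tool d -0.0081 -0.0019
141 [0.5   0.143] tool d -0.0088 -0.0007
150 [0.492 0.139] tool d -0.0092 0.0007
159 [0.485 0.133] tool d -0.0094 0.0023
168 [0.478 0.125] tool d -0.0093 0.004
177 [0.472 0.116] tool d -0.0088 0.0058
186 [0.469 0.106] tool d -0.0079 0.0075
195 [0.467 0.095] tool d -0.0066 0.0091
204 [0.467 0.083] tool d -0.0049 0.0104
213 [0.467 0.074] tool d -0.0034 0.0085
222 [0.469 0.065] tool d -0.0022 0.0089
231 [0.472 0.056] tool d -0.0008 0.0095
240 [0.477 0.048] tool d 0.0009 0.01
249 [0.484 0.04 ] tool d 0.0027 0.0101
258 [0.493 0.033] tool d 0.0046 0.0098
267 [0.502 0.027] tool d 0.0065 0.0091
276 [0.513 0.024] tool d 0.0083 0.0079
285 [0.525 0.022] tool d 0.0098 0.0064
290 [0.531 0.022] tool d 0.006 0.0028
294 [0.537 0.023] tool d 0.0051 0.0018
```

View pics/w3.png

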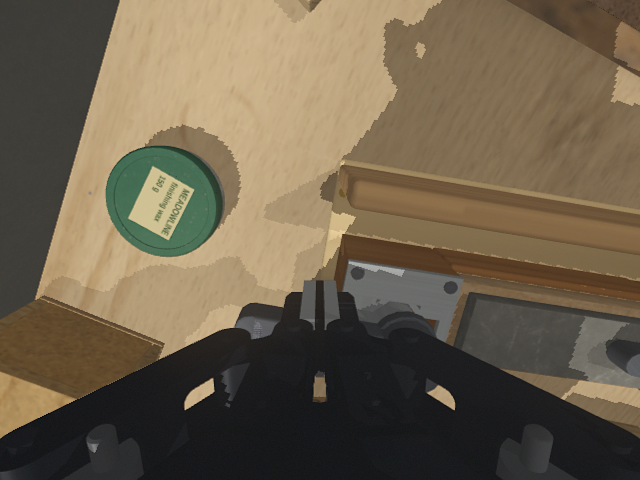

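The wrist view shows the fingertip (318,290) clear between the left lever (hidden behind the gripper) and the back board (345,170 onwards). I'll lower and begin the sweep.

Call:
{"api": "move_arm", "payload": {"moves": [[0,[-0.001,0.001,0.02],[0,0,0]],[0,[0,0,0.02],[0,0,0]],[0,[0,0,0.017],[0,0,0]],[0,[0,0,0],[0,0,0]],[0,[-0.0075,-0.0015,0],[0,0,0]],[0,[-0.0075,-0.0015,0],[0,0,0]],[0,[-0.0071,-0.0027,0],[0,0,0]],[0,[-0.0071,-0.0027,0],[0,0,0]],[0,[-0.004,-0.0015,0],[0,0,0]],[0,[-0.004,-0.0015,0],[0,0,0]]]}}

```text
time: 11.13
eef_pos: [0.5161, 0.1494, 0.0975]
tcp_rot: [0.976, 0.219, 0.001, 0.0]
contact_force: [1.6, -0.7, 0.3]
opening: 0.002
finger_force: 0.6
```

Call:
{"api": "move_arm", "payload": {"moves": [[0,[-0.004,-0.001,0],[0,0,0]],[0,[-0.004,-0.001,0],[0,0,0]],[0,[-0.0044,-0.0003,0],[0,0,0]],[0,[-0.0044,-0.0003,0],[0,0,0]],[0,[-0.0046,0.0003,0],[0,0,0]],[0,[-0.0046,0.0003,0],[0,0,0]],[0,[-0.0047,0.0011,0],[0,0,0]],[0,[-0.0047,0.0011,0],[0,0,0]],[0,[-0.0046,0.002,0],[0,0,0]],[0,[-0.0046,0.002,0],[0,0,0]]]}}

```text
time: 11.97
eef_pos: [0.4769, 0.1262, 0.0962]
tcp_rot: [0.976, 0.219, -0.0, -0.0]
contact_force: [1.5, 1.1, 0.9]
opening: 0.004
finger_force: 0.6
```

Call:
{"api": "move_arm", "payload": {"moves": [[0,[-0.0044,0.0029,0],[0,0,0]],[0,[-0.0044,0.0029,0],[0,0,0]],[0,[-0.004,0.0037,0],[0,0,0]],[0,[-0.004,0.0037,0],[0,0,0]],[0,[-0.0033,0.0045,0],[0,0,0]],[0,[-0.0033,0.0045,0],[0,0,0]],[0,[-0.0025,0.0052,0],[0,0,0]],[0,[-0.0025,0.0052,0],[0,0,0]],[0,[-0.0017,0.0043,0],[0,0,0]],[0,[-0.0017,0.0043,0],[0,0,0]]]}}

```text
time: 12.8
eef_pos: [0.4662, 0.0751, 0.0963]
tcp_rot: [0.976, 0.219, -0.0, -0.0]
contact_force: [0.6, 1.2, -0.2]
opening: -0.003
finger_force: 0.4
```

Call:
{"api": "move_arm", "payload": {"moves": [[0,[-0.0011,0.0045,0],[0,0,0]],[0,[-0.0011,0.0045,0],[0,0,0]],[0,[-0.0004,0.0047,0],[0,0,0]],[0,[-0.0004,0.0047,0],[0,0,0]],[0,[0.0005,0.005,0],[0,0,0]],[0,[0.0005,0.005,0],[0,0,0]],[0,[0.0013,0.005,0],[0,0,0]],[0,[0.0013,0.005,0],[0,0,0]],[0,[0.0023,0.0049,0],[0,0,0]],[0,[0.0023,0.0049,0],[0,0,0]]]}}

```text
time: 13.63
eef_pos: [0.4918, 0.0339, 0.0963]
tcp_rot: [0.976, 0.219, -0.0, 0.0]
contact_force: [-0.7, 1.3, 0.8]
opening: -0.002
finger_force: 0.5
```

```bash
python3 - <<'E'
from h import *
s=get_state(); w=read_camera('wrist'); cv2.imwrite('pics/w4.png',w[:,:,::-1])
E
```

```text
(no output)
```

View pics/w4.png

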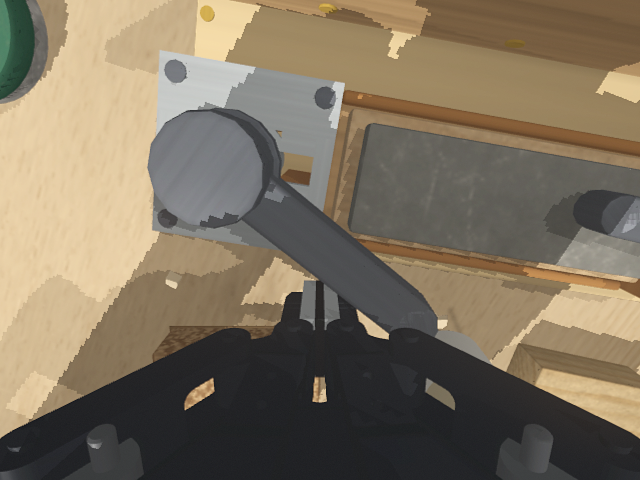

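The left arm is being pushed nicely. It is about 30° short of the keyway, which shows at (297,168). I continue, slower.

Call:
{"api": "move_arm", "payload": {"moves": [[0,[0.0022,0.003,0],[0,0,0]],[0,[0.0022,0.003,0],[0,0,0]],[0,[0.0022,0.003,0],[0,0,0]],[0,[0.0021,0.002,0],[0,0,0]],[0,[0.0021,0.002,0],[0,0,0]],[0,[0.0021,0.002,0],[0,0,0]],[0,[0.0021,0.002,0],[0,0,0]],[0,[0.0025,0.0016,0],[0,0,0]],[0,[0.0025,0.0016,0],[0,0,0]],[0,[0.0025,0.0016,0],[0,0,0]]]}}

```text
time: 14.52
eef_pos: [0.5214, 0.0241, 0.0963]
tcp_rot: [0.976, 0.219, -0.0, 0.0]
contact_force: [-1.0, 0.3, -0.1]
opening: -0.003
finger_force: 0.4
```

Call:
{"api": "move_arm", "payload": {"moves": [[0,[0.0025,0.0014,0],[0,0,0]],[0,[0.002,0.001,0],[0,0,0]],[0,[0.002,0.0008,0],[0,0,0]],[0,[0.002,0.0006,0],[0,0,0]],[0,[0.002,0.0005,0],[0,0,0]],[0,[0,0,0],[0,0,0]],[0,[0,0,0],[0,0,0]],[0,[0,0,0],[0,0,0]],[0,[0,0,0],[0,0,0]],[0,[0,0,0],[0,0,0]]]}}

```text
time: 15.35
eef_pos: [0.5322, 0.0246, 0.0962]
tcp_rot: [0.976, 0.219, -0.0, 0.0]
contact_force: [-1.8, -0.9, 0.2]
opening: -0.001
finger_force: 1.2
```

Call:
{"api": "move_arm", "payload": {"moves": [[0,[0.001,0.0002,0],[0,0,0]],[0,[0.001,0.0002,0],[0,0,0]],[0,[0,0,0],[0,0,0]],[0,[0,0,0],[0,0,0]],[0,[0,0,0],[0,0,0]],[0,[0,0,0],[0,0,0]],[0,[0,0,0],[0,0,0]],[0,[0,0,0],[0,0,0]],[0,[0,0,0],[0,0,0]],[0,[0,0,0],[0,0,0]]]}}

```text
time: 16.18
eef_pos: [0.5329, 0.0246, 0.096]
tcp_rot: [0.976, 0.219, -0.002, 0.0]
contact_force: [-6.1, -4.3, 2.4]
opening: 0.0
finger_force: 3.5
```

```bash
python3 - <<'E'
from h import *
s=get_state(); w=read_camera('wrist'); cv2.imwrite('pics/w5.png',w[:,:,::-1])
E
```

```text
(no output)
```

View pics/w5.png

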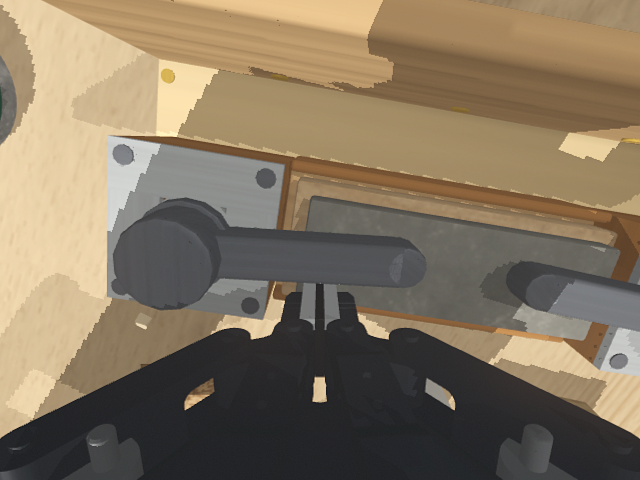

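```bash
python3 - <<'E'
from h import *
s=get_state()
a=lambda p,q,z:np.degrees(np.arctan2(*(ray('wrist',q,z,s)-ray('wrist',p,z,s))[1::-1]))%360
print(s['eef_pos'],s['contact_force'])
for z in (.112,.12): print('arm top edge',a((222,228),(400,238),z),'bottom',a((220,280),(395,287),z))
print('stone',a((310,197),(620,250),.078),'plate',a((110,137),(287,164),.08))
print('tip',ray('wrist',(420,262),.103,s),ray('wrist',(420,262),.111,s),'boss',[ray('wrist',(165,257),z,s).round(4) for z in (.124,.132)])
print('plate',[ray('wrist',p,.08,s).round(4) for p in [(109,136),(287,157),(268,319),(107,298)]])
E
```

```text
[0.53293632 0.02462305 0.09598731] [-5.8852701  -3.68522616  2.50825009]
arm top edge 291.956103038408 bottom 292.8107065436752
arm top edge 291.95610303840795 bottom 292.81070654367517
stone 285.5167605853503 plate 286.7445840415678
tip [ 0.56854367 -0.00435351  0.103     ] [ 0.57007189 -0.00098206  0.111     ] boss [array([0.5376, 0.0826, 0.124 ]), array([0.5416, 0.0805, 0.132 ])]
plate [array([0.5571, 0.1333, 0.08  ]), array([0.5814, 0.0615, 0.08  ]), array([0.5067, 0.0386, 0.08  ]), array([0.484 , 0.1129, 0.08  ])]
```

Stalled at 7 N with the tip height fitting a dropped lever, so the key is in the slot within its play. I go over the left boss and press.

Call:
{"api": "move_arm", "payload": {"moves": [[0,[-0.008,0,0],[0,0,0]],[0,[0,0,-0.03],[0,0,0]],[0,[0,0,-0.025],[0,0,0]],[0,[0.008,-0.014,0],[0,0,0]],[0,[0.008,-0.014,0],[0,0,0]],[0,[0.008,-0.014,0],[0,0,0]],[0,[0.0085,-0.0145,0],[0,0,0]],[0,[0,0,0.01],[0,0,0]],[0,[0,0,0.005],[0,0,0]],[0,[0,0,0],[0,0,0]]]}}

```text
time: 17.07
eef_pos: [0.5313, 0.0866, 0.1344]
tcp_rot: [0.976, 0.219, -0.001, -0.0]
contact_force: [0.9, 0.2, 0.4]
opening: 0.001
finger_force: 0.0
```

Call:
{"api": "move_arm", "payload": {"moves": [[0,[0,0,0.004],[0,0,0]],[0,[0,0,0.004],[0,0,0]],[0,[0,0,0.004],[0,0,0]],[0,[0,0,0.001],[0,0,0]],[0,[0,0,0],[0,0,0]],[0,[0,0,0],[0,0,0]],[0,[0,0,0],[0,0,0]],[0,[0,0,0],[0,0,0]],[0,[0,0,0],[0,0,0]],[0,[0,0,0],[0,0,0]]]}}

```text
time: 17.9
eef_pos: [0.5326, 0.0869, 0.1235]
tcp_rot: [0.976, 0.219, 0.0, 0.0]
contact_force: [0.2, -0.2, 0.2]
opening: 0.004
finger_force: 0.0
```

No contact down to 0.1235, so this one has dropped too. Pressing.

Call:
{"api": "move_arm", "payload": {"moves": [[0,[0,0,0.002],[0,0,0]],[0,[0,0,0.002],[0,0,0]],[0,[0,0,0.002],[0,0,0]],[0,[0,0,0.002],[0,0,0]],[0,[0,0,0.002],[0,0,0]],[0,[0,0,0.002],[0,0,0]],[0,[0,0,0.001],[0,0,0]],[0,[0,0,0.001],[0,0,0]],[0,[0,0,0],[0,0,0]],[0,[0,0,0],[0,0,0]]]}}

```text
time: 18.73
eef_pos: [0.5335, 0.0877, 0.1113]
tcp_rot: [0.976, 0.218, 0.001, -0.001]
contact_force: [-1.7, 2.3, 9.7]
opening: 0.004
finger_force: 4.9
```

Call:
{"api": "move_arm", "payload": {"moves": [[0,[0,0,0.001],[0,0,0]],[0,[0,0,0.001],[0,0,0]],[0,[0,0,0.001],[0,0,0]],[0,[0,0,0.001],[0,0,0]],[0,[0,0,0.001],[0,0,0]],[0,[0,0,0.001],[0,0,0]],[0,[0,0,0],[0,0,0]],[0,[0,0,0],[0,0,0]],[0,[0,0,0],[0,0,0]],[0,[0,0,0],[0,0,0]]]}}

```text
time: 19.57
eef_pos: [0.5337, 0.0886, 0.11]
tcp_rot: [0.976, 0.218, 0.0, -0.002]
contact_force: [-13.1, 5.7, 31.5]
opening: 0.0
finger_force: 15.7
```

Home at 0.110. I lift clear and check.

Call:
{"api": "move_arm", "payload": {"moves": [[0,[0,0,-0.01],[0,0,0]],[0,[0,0,-0.03],[0,0,0]],[0,[0,0,-0.035],[0,0,0]],[0,[0,0,-0.035],[0,0,0]],[0,[0,0,-0.035],[0,0,0]],[0,[-0.02,0.025,-0.025],[0,0,0]],[0,[-0.02,0.025,-0.025],[0,0,0]],[0,[-0.02,0.025,-0.025],[0,0,0]],[0,[-0.02,0.025,0],[0,0,0]],[0,[0,0,0],[0,0,0]]]}}

```text
time: 20.4
eef_pos: [0.5026, -0.0422, 0.3248]
tcp_rot: [0.976, 0.216, 0.001, 0.002]
contact_force: [0.4, -0.0, -0.9]
opening: -0.001
finger_force: 0.0
```

```bash
python3 - <<'E'
from h import *
s=get_state(); w=read_camera('wrist'); cv2.imwrite('pics/w6.png',w[:,:,::-1])
a=read_camera('side')[190:330,230:410]; cv2.imwrite('pics/s6.png',cv2.resize(a,None,fx=4,fy=4,interpolation=cv2.INTER_CUBIC)[:,:,::-1])
E
```

```text
(no output)
```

View pics/w6.png

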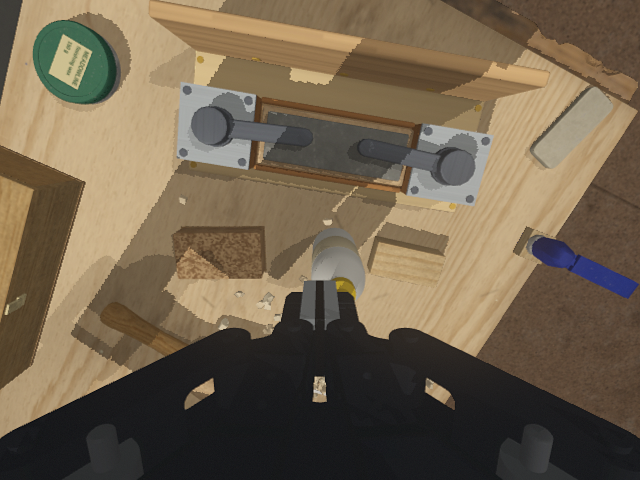

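View pics/s6.png

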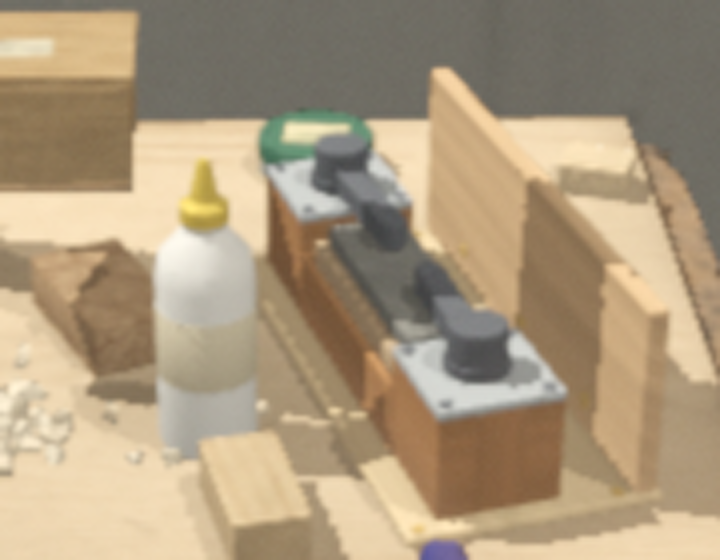

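The wrist view (left boss 210,127; right boss 456,166) and the side view show both arms flat over the stone, bosses down on the blocks. Glue bottle, blocks and tin look undisturbed and the robot is clear, so I hand in.

```bash
python3 -c "
from plant import *
print(sign_off())"
```

```text
the job is handed in; nothing more can be done
None
```

Both levers are turned into their keyways and pressed fully home over the stone, nothing else on the bench looks disturbed in the final images, and the job was handed in at about 20 s (no verdict was returned).

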